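# Stock the sloping V display trough with pepper mills

## Robot

A 7-joint arm with a two-finger parallel gripper is mounted at the origin on the work surface. World frame = base frame: x ahead of the robot, y to its left, z up, the work surface at z = 0. Lengths are in m, angles in rad, forces in N, time in s.
With the tool pointing down it reaches from about 0.425 to 0.825 m from the base axis. Payload 3.6 kg.
Tool frame: the origin (TCP) lies between the finger pads; the fingertips stand 22 mm ahead of it and the grasp point (between the pads) lies 3 mm ahead of it; z points along the fingers, y is the direction in which the jaws open and shut (so a half turn about z gives the same grasp; the last joint's range is limited). The gripper opens to 85 mm and grips with 20 to 120 N. Pads are 22 mm wide; open, the fingers measure 114 mm over their backs; the gripper's body (76 mm by 85 mm) begins 54 mm behind the grasp point. The pads swing forward as they close: fully open they stand 13 mm farther back than shut.
Start: joints at [-1.288, 0.615, -0.013, 1.423, 0.008, 1.103, -0.04], TCP at [0.198, 0.619, 0.253] pointing down, gripper open.
Joint ranges: [-3.12, 3.12], [-0.3, 2.06], [-1.34, 1.32], [0.26, 2.42], [-1.36, 4.5], [0.01, 1.98], [-2.84, 2.84]. Speed limits (rad/s): [2.79, 2.79, 3.14, 3.14, 3.14, 3.14, 3.14].

## Interface

Orientations are given as a unit quaternion [x, y, z, w].
In Python, from station import telemetry, eyes, robot gives the robot as it stands.
- The arm moves only by the tool drive_tool, never from a script. Its argument "rows" is a list of rows, each a list of 7 numbers: the turn, a rotation vector about the tool's x, y, z in degrees, then the shift along the tool's x, y, z in cm, then the closure, from 0 (fully open) to 1 (shut). In form: [[ax, ay, az, tx, ty, tz, hand], ...]. A call has 1 to 12 rows; each row is the pose to reach, as a shift and turn from the pose commanded when the call began, along the tool's axes at that moment; what a row does not reach only later rows make up. A row lasts 1/10 s, in which the tool goes at most 50 mm and 8.59 degrees, less where a joint would pass 70% of its speed; a pose out of reach is approached as far as the arm can. A call with a gripper value outside its range is refused whole. The fingers move at their own pace and stop on an object; "newtons" is the grip in N (left out, the last holds). Time passes only in rows, so rows that repeat a pose let the fingers close. It gives the time, the measured TCP pose, the force and the opening at its end, in the units of the state.
- telemetry.read_state(): the state, without advancing time (a new reading comes with each control period).
- eyes.read_camera(name): name is "side" or "top" or "wrist"; returns a dict with "pixels" (384x512x3 uint8, red, green, blue), "depth" (384x512 float32, m along the optical axis (not along the pixel's ray), 0 where there is no reading), "fx", "fy", "cx", "cy" (pixels), "world_to_cam" (4x4, takes a point from world to camera coordinates); the wrist camera has in their place "tool_from_camera" (4x4, takes a point from camera to tool coordinates, whose origin is the TCP and whose axes are the flange's). Camera axes: x right, y down, z forward; pixel columns grow to the right and rows downward; lengths in m; the calibration is good to about 2 mm. A picture is of the moment at which its call begins: read the wrist's pose just before it.
- robot.sign_off(): hands the job in, once; it reports no verdict.
The state is a dict: "t": time; "joint_positions": joint angles; "joint_vel": joint speeds; "effort": joint torques, N m; "ee_pos": TCP position; "tcp_rot": TCP orientation; "ft_force": force on the tool from outside, world axes, zero at the start; "torque": the same for the moment, N m; "gripper_width": finger opening in m.
Only numpy, scipy, OpenCV 4.12 (cv2) and the standard library are available. Lean on these libraries where they do the work, as an engineer would, in place of code of your own. Each camera call takes 0.05 s, during which the arm holds its last target. There are 200 camera calls.

## Task

Stock the sloping V-shaped trough with the three wooden pepper mills in order of size, the largest first, then the middle one, then the smallest: set each one's foot in the upper part of the trough and tip it in, foot first, so that it slides down the fold. At the end all three lie in one line along the fold, knobs uphill, the largest right against the end stop and each next one touching the one below it. Do not drop a mill from a height, do not let one fall over on the counter, and do not shift or knock over the other wares.

Things in the scene. Friction and masses are not known exactly. Their poses are not given: they have to be found in the camera images.
- channel: sloping V trough of bright sheet steel, fixed. Origin: lower end of the fold line (inner bottom of the V), at the inner face of the end stop, 50 mm above the table. x: downhill along the fold, 25 degrees below level; y: level, across; z: square to the fold, up out of the V. The stop is 48 mm high. Slick coating: a mill let go in the V always slides down by its own weight
- trough_top (a point): upper, open end of the trough's fold line, 375 mm uphill from the end stop, 208 mm above the table; axes as the trough's. Two flat walls, 62 mm wide, 4 mm thick, stand 45 degrees either side of z (90 degree V; edges 44 mm above the fold and 44 mm to each side). A 44 mm cylinder lying in it has its axis 31 mm from the fold. Bar stand, feet 62 mm to each side
- mill_large_mid (a point): largest (0.12-0.24 kg) wooden pepper mill, upright at the start: 130 mm tall, foot and head 44 mm across, steel knob 16 mm wide, 10 mm high on top. Its head, a plain cylinder 88 to 120 mm above the foot's underside, is the place to grip; waist below it 38 mm. Point on its axis half-way up (65.0 mm above the underside); z axis from foot to knob
- mill_medium_mid (a point): middle (0.1-0.2 kg) wooden pepper mill, upright at the start: 105 mm tall, foot and head 44 mm across, steel knob 16 mm wide, 10 mm high on top. Its head, a plain cylinder 63 to 95 mm above the foot's underside, is the place to grip; waist below it 38 mm. Point on its axis half-way up (52.5 mm above the underside); z axis from foot to knob
- mill_small_mid (a point): smallest (0.08-0.17 kg) wooden pepper mill, upright at the start: 85 mm tall, foot and head 44 mm across, steel knob 16 mm wide, 10 mm high on top. Its head, a plain cylinder 43 to 75 mm above the foot's underside, is the place to grip; waist below it 38 mm. Point on its axis half-way up (42.5 mm above the underside); z axis from foot to knob
- tin_round_mid (a point): bystander, loose: round steel tin with lid, 70 mm diameter, 95 mm high; point at its centre, half-way up
- tin_square_mid (a point): bystander, loose: square white tin with steel lid, 64 by 64 mm, 95 mm high; point at its centre, half-way up
- jar_glass_mid (a point): bystander, loose: glass jar with steel lid, 68 mm diameter, 95 mm high; point at its centre, half-way up
- jar_ceramic_mid (a point): bystander, loose: white ceramic jar with wooden lid, 68 mm diameter, 95 mm high with its knob; point at its centre, half-way up
- crock_mid (a point): fixed obstacle: white crock with spoons and spatulas standing in it, 104 mm diameter, 150 mm high, the utensils reach 285 mm above the table and stay within 70 mm of its axis; point on its axis, 75 mm above the table
- tumbler_mid (a point): bystander, loose: glass tumbler, 70 mm diameter, 85 mm high; point on its axis, half-way up
There are look-alikes about, which are no part of the job. Leave any blue or green look-alike of the part that bears mill_large_mid alone.

How it is judged:
By the outcome, as a careful person would: the job done as asked, in the order asked, and still so for the second after the job is handed in, with the robot touching nothing.
It also fails if it takes over 72 s, if anything falls off the work surface, if the arm or the gripper's body presses on something with over 40 N, if the wrist force passes 120 N, or if a joint passes its speed limit or range.

## Working session

There is one attempt and no reset: what is moved stays moved. The work goes in short steps, Python scripts to look and compute and a tool call to move; the robot and the scene stay as the last step left them, time stands still between calls to the robot, and variables do not carry over. Pictures are saved under pics/ and viewed, about 8 in all and at most 12, crops included, and the job is handed in when it is done.

Besides the shell and the picture viewer there is one more tool, called as name([rows], argument=value, ...), one row to a line, values as JSON. drive_tool: Moves the arm, as the interface text tells. Its arguments: {"type":"object","properties":{"rows":{"type":"array"},"newtons":{"type":"number"}},"required":["rows"]}

```bash
ls; mkdir -p pics; python3 - <<'E'
from station import telemetry, eyes
import cv2,numpy as np
print(telemetry.read_state())
ims=[]
for n in("top","side"):
    d=eyes.read_camera(n); np.savez(n+".npz",**d)
    print(n,d["fx"],d["cx"],d["cy"],d["world_to_cam"].round(4).tolist())
    cv2.imwrite(f"pics/{n}0.png",cv2.resize(d["pixels"][:,:,::-1],(800,600)))
E
```

```text
pics
{'t': 0.0, 'joint_positions': array([-1.28748116,  0.61591778, -0.01262444,  1.42490429,  0.00808329,
        1.10340859, -0.04040865]), 'joint_vel': array([ 4.24654811e-04, -1.63191992e-04,  6.96920027e-04,  1.63066677e-03,
       -1.52241609e-04, -1.78659253e-04, -1.14686363e-05]), 'effort': array([-1.74919719e-04, -4.69227362e+01,  2.59615509e-01, -1.71028626e+01,
        1.00547407e-02,  9.67339467e-03, -7.06314964e-06]), 'ee_pos': array([0.19793886, 0.61838014, 0.2521372 ]), 'tcp_rot': array([ 1.54260524e-01,  9.88029360e-01, -1.28007378e-03, -1.90571549e-04]), 'ft_force': array([-0.2265341 ,  0.89561581,  0.42646665]), 'torque': array([-0.04178128,  0.05603521,  0.0069469 ]), 'gripper_width': 0.08507426452006346}
top 386.6054340651956 257.96562713735034 182.7803743003706 [[-0.0295, -0.9994, -0.0206, 0.0033], [-0.9869, 0.0324, -0.158, 0.5869], [0.1585, 0.0157, -0.9872, 1.1003], [0.0, 0.0, 0.0, 1.0]]
side 426.17222724703055 254.5117391057837 191.01155446176006 [[0.8876, -0.4601, -0.019, -0.5077], [-0.3249, -0.5964, -0.734, 0.2736], [0.3264, 0.6577, -0.6789, 1.2735], [0.0, 0.0, 0.0, 1.0]]
```

View pics/top0.png

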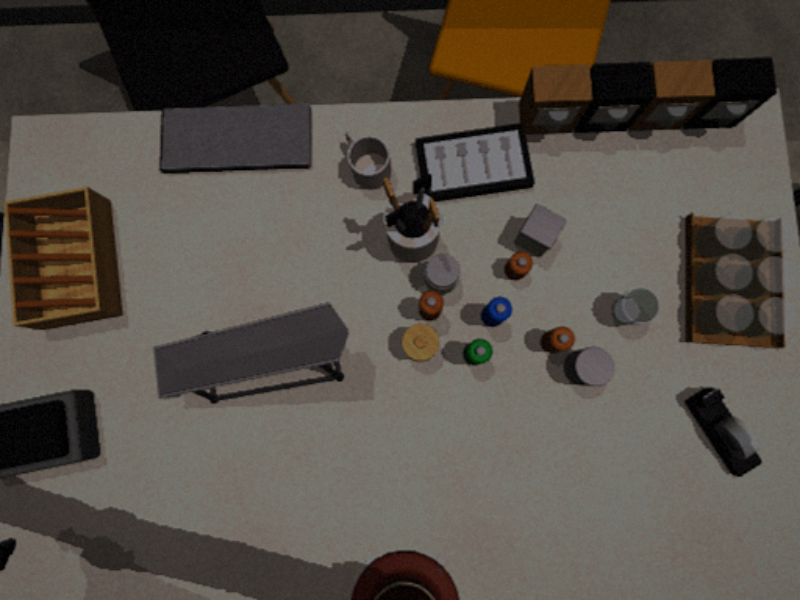

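View pics/side0.png

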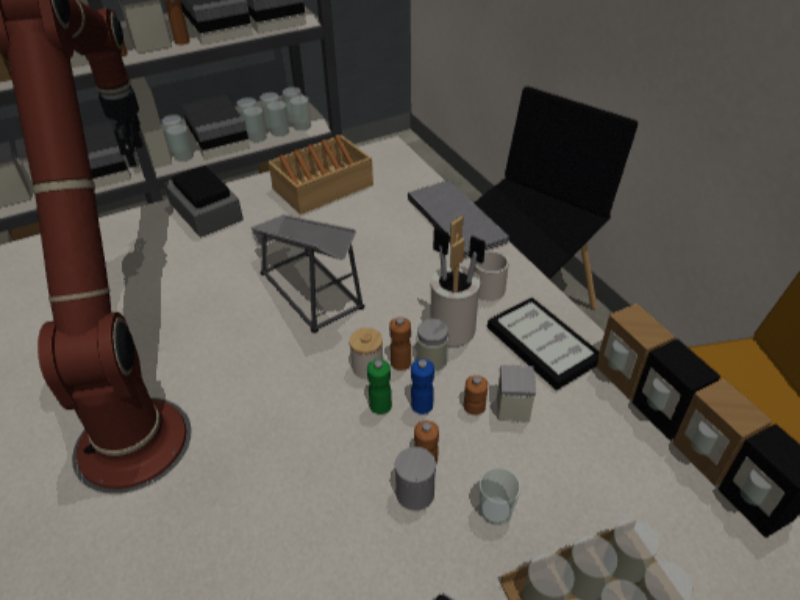

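Brown mills (top view, 800x600): (431,304), (519,264), (561,339). Look-alikes are blue (498,311) and green (479,351). In the side view, (400,343) is the tallest brown mill, (427,440) is partly hidden, and (476,393) is the short one. The trough runs from (160,370) to (340,330) in the top view. Next I'll measure these.

```bash
cat > h.py <<'E'
import numpy as np, cv2
from scipy.spatial.transform import Rotation as R
def load(n): return dict(np.load(n+".npz"))
def cloud(d):
    z=d["depth"]; v,u=np.indices(z.shape)
    p=np.stack([(u-d["cx"])/d["fx"]*z,(v-d["cy"])/d["fy"]*z,z],-1)
    W=d["world_to_cam"]; return (p-W[:3,3])@W[:3,:3]
def ray(d,u,v,h):
    W=d["world_to_cam"]; Rt=W[:3,:3].T; c=-Rt@W[:3,3]
    r=Rt@np.array([(u-d["cx"])/d["fx"],(v-d["cy"])/d["fy"],1]); return c+r*(h-c[2])/r[2]
E
python3 - <<'E'
from h import *
for n in("top","side"):
    d=load(n);P=cloud(d);hsv=cv2.cvtColor(d["pixels"],cv2.COLOR_RGB2HSV)
    print(n)
    for nm,lo,hi,smin in(("brown",4,14,120),("blue",105,130,120),("green",50,75,120)):
        m=((hsv[...,0]>=lo)&(hsv[...,0]<=hi)&(hsv[...,1]>smin)&(hsv[...,2]>50)).astype(np.uint8)
        k,l,s,c=cv2.connectedComponentsWithStats(m)
        for i in range(1,k):
            if s[i,4]<60: continue
            q=P[(l==i)&(d["depth"]>0)]
            if len(q)==0: continue
            zt=np.percentile(q[:,2],97); t=q[q[:,2]>zt-.012]
            if .4<q[:,0].mean()<.9 and abs(q[:,1].mean())<.5: print(nm,c[i].round(0),s[i,4],"ztop",zt.round(3),"xy top",((np.percentile(t,3,axis=0)+np.percentile(t,97,axis=0))/2)[:2].round(3))
    sx=512/800
    # trough
    poly=(np.array([[155,345],[330,303],[350,345],[335,365],[160,397]]) if n=="top" else np.array([[250,230],[285,214],[358,235],[350,258],[265,240]]))*sx
    m=np.zeros((384,512),np.uint8); cv2.fillPoly(m,[poly.astype(int)],1)
    q=P[(m>0)&(d["depth"]>0)]; q=q[q[:,2]>.06]
    print("trough",len(q),q.min(0).round(3),q.max(0).round(3))
    # ransac planes
    rng=np.random.default_rng(0)
    for r in range(2):
        best=0
        for _ in range(600):
            a,b,c_=q[rng.choice(len(q),3,False)]; nn=np.cross(b-a,c_-a)
            if np.linalg.norm(nn)<1e-6: continue
            nn/=np.linalg.norm(nn); ok=abs((q-a)@nn)<.003
            if ok.sum()>best: best=ok.sum();bo=ok
        g=q[bo]; cen=g.mean(0); nn=np.linalg.svd(g-cen)[2][2]; nn*=np.sign(nn[2])
        print("plane",best,nn.round(3),"d",(nn@cen).round(4),g.min(0).round(3),g.max(0).round(3)); q=q[~bo]
E
```

```text
top
brown [333. 168.] 138 ztop 0.079 xy top [ 0.62  -0.235]
brown [276. 193.] 152 ztop 0.124 xy top [ 0.546 -0.064]
brown [360. 217.] 149 ztop 0.1 xy top [ 0.475 -0.296]
blue [319. 198.] 145 ztop 0.123 xy top [ 0.529 -0.184]
green [307. 224.] 137 ztop 0.124 xy top [ 0.456 -0.148]
trough 4275 [0.392 0.077 0.06 ] [0.533 0.439 0.253]
plane 2234 [-0.748  0.19   0.636] d -0.2196 [0.442 0.08  0.061] [0.533 0.439 0.25 ]
plane 1744 [0.666 0.394 0.633] d 0.4882 [0.393 0.077 0.06 ] [0.486 0.427 0.251]
side
brown [256. 220.] 358 ztop 0.12 xy top [ 0.543 -0.07 ]
brown [304. 253.] 267 ztop 0.076 xy top [ 0.617 -0.241]
brown [273. 280.] 220 ztop 0.096 xy top [ 0.473 -0.302]
blue [270. 248.] 411 ztop 0.119 xy top [ 0.527 -0.19 ]
green [243. 247.] 352 ztop 0.12 xy top [ 0.455 -0.151]
trough 1036 [0.391 0.073 0.06 ] [0.532 0.441 0.248]
plane 678 [-0.745  0.193  0.639] d -0.2184 [0.447 0.073 0.06 ] [0.527 0.436 0.244]
plane 166 [0.691 0.391 0.608] d 0.487 [0.393 0.077 0.061] [0.471 0.426 0.248]
```

```bash
python3 - <<'E'
from h import *
d=load("top");P=cloud(d)
m=((P[...,2]>.07)&(P[...,2]<.11)&(d["depth"]>0)&(P[...,0]>.4)&(P[...,0]<.8)&(P[...,1]<.06)&(P[...,1]>-.5)).astype(np.uint8)
k,l,s,c=cv2.connectedComponentsWithStats(m,connectivity=4)
for i in range(1,k):
    if s[i,4]<80: continue
    q=P[l==i]; print((c[i]/.64).round(0),s[i,4],((q.min(0)+q.max(0))/2).round(3),(q.max(0)-q.min(0)).round(3))
print("crock",ray(d,413*.64,228*.64,.15).round(3)); print("tumbler",ray(d,640*.64,300*.64,.085).round(3))
for n,(u,v) in dict(ceramic=(420,342),round=(593,366),glass=(443,271),sq=(542,228)).items(): print(n,ray(d,u*.64,v*.64,.095).round(3))
im=d["pixels"][:,:,::-1][130:270,240:430]; cv2.imwrite("pics/crop1.png",cv2.convertScaleAbs(cv2.resize(im,None,fx=4,fy=4,interpolation=cv2.INTER_CUBIC),alpha=1.6))
E
```

```text
[541. 226.] 521 [ 0.684 -0.274  0.086] [0.084 0.083 0.032]
[412. 249.] 86 [ 0.653 -0.036  0.09 ] [0.029 0.088 0.04 ]
[520. 262.] 168 [ 0.62  -0.234  0.08 ] [0.039 0.041 0.02 ]
[441. 271.] 422 [ 0.606 -0.086  0.085] [0.064 0.064 0.031]
[641. 304.] 179 [ 0.532 -0.443  0.08 ] [0.068 0.067 0.019]
[419. 341.] 451 [ 0.478 -0.042  0.09 ] [0.065 0.065 0.018]
[560. 338.] 215 [ 0.475 -0.296  0.089] [0.041 0.043 0.037]
[592. 364.] 492 [ 0.429 -0.348  0.085] [0.058 0.069 0.029]
crock [ 0.672 -0.037  0.15 ]
tumbler [ 0.54  -0.444  0.085]
ceramic [ 0.476 -0.043  0.095]
round [ 0.424 -0.347  0.095]
glass [ 0.604 -0.089  0.095]
sq [ 0.678 -0.274  0.095]
```

View pics/crop1.png

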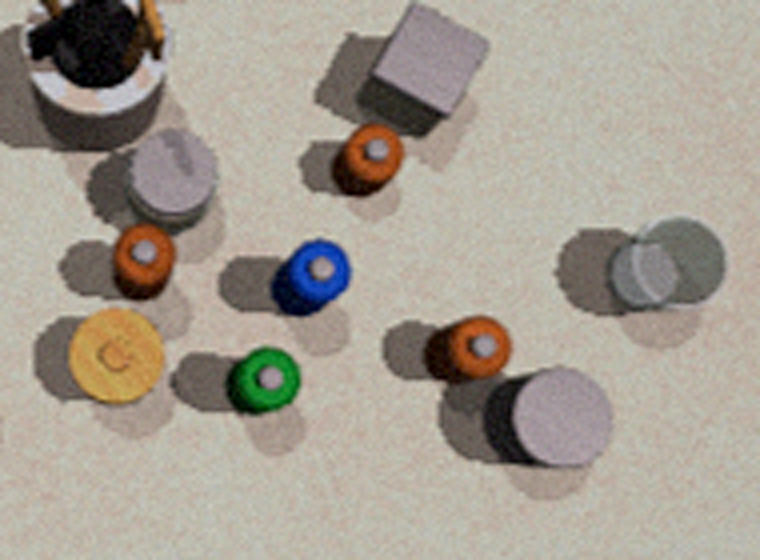

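Crop view: the brown mills are large at (143,260), medium at (482,345) and small at (377,150). The heights measured from depth (about 130, 105 and 85 mm) agree. The blue (318,275) and green (268,380) mills stay untouched. Next is planning the poses.

```bash
cat >> h.py <<'E'
D=np.deg2rad
n1=np.array([-.748,.19,.636]);n2=np.array([.666,.394,.633]);TOP=np.array([.490,.077,.208])
AZ=np.degrees(np.arctan2(-.897,.130))
def hv(a): return np.array([np.cos(D(a)),np.sin(D(a)),0])
Z=np.array([0,0,1.])
e=hv(AZ); U=np.sin(D(25))*Z+np.cos(D(25))*e; Wp=np.cos(D(65))*e-np.sin(D(65))*Z
CZ=np.cos(D(25))*Z-np.sin(D(25))*e
def mat(y,z): return np.stack([np.cross(y,z),y,z],1)
def pick(xy,g,al,phi,back=0):   # TCP pose gripping upright mill at height g
    z=-np.cos(D(phi))*Z+np.sin(D(phi))*hv(al); return mat(hv(al+90),z),np.array([*xy,g])-(.003+back)*z
def tilt(foot,g,phi,tip=65):  # mill tipped by tip deg towards uphill, foot centre at foot
    m=np.cos(D(tip))*Z+np.sin(D(tip))*e; w=np.cos(D(tip))*e-np.sin(D(tip))*Z
    z=-np.cos(D(phi))*m+np.sin(D(phi))*w; return mat(hv(AZ+90),z),foot+g*m-.003*z
def lay(s,g,phi,up=0): return tilt(TOP+CZ*(.0311+up)-U*s,g,phi)
def go(*poses,cur=None):
    from station import telemetry
    if cur is None:
        st=telemetry.read_state(); cur=(R.from_quat(st["tcp_rot"]).as_matrix(),st["ee_pos"]); print("t",st["t"],st["ee_pos"].round(3),st["joint_positions"].round(2),"w",round(st["gripper_width"],4),"F",st["ft_force"].round(1))
    for Rm,p in poses:
        print(np.r_[np.degrees(R.from_matrix(cur[0].T@Rm).as_rotvec()).round(1),(100*cur[0].T@(p-cur[1])).round(2)].tolist())
def rise(dz,cur=None): pass
E
python3 - <<'E'
from h import *
A=pick((.546,-.066),.106,-19,25,.12)
go(A); go(pick((.546,-.066),.106,-19,25),cur=A)
E
```

```text
t 0.1 [0.198 0.618 0.252] [-1.29  0.62 -0.01  1.42  0.01  1.1  -0.04] w 0.0855 F [ 0.8  0.1 -0.2]
[0.1, -25.0, 1.3, -48.81, -54.46, 3.6]
[0.0, 0.0, 0.0, -0.0, 0.0, 12.0]
```

drive_tool([
  [0, 0, 0, 0, 0, -5, 0],
  [0, 0, 0, 0, 0, -10, 0],
  [0, -8, 0.5, -3, -3, -12, 0],
  [0, -25, 1.3, -48.8, -54.5, -12, 0],
  [0, -25, 1.3, -48.8, -54.5, -12, 0],
  [0, -25, 1.3, -48.8, -54.5, -12, 0],
  [0, -25, 1.3, -48.8, -54.5, -12, 0],
  [0, -25, 1.3, -48.8, -54.5, -12, 0],
  [0, -25, 1.3, -48.8, -54.5, -12, 0],
  [0, -25, 1.3, -48.8, -54.5, -12, 0],
  [0, -25, 1.3, -48.8, -54.5, -12, 0],
  [0, -25, 1.3, -48.8, -54.5, -12, 0],
], newtons=40)

```text
t: 1.3
ee_pos: [0.4, 0.1678, 0.3732]
tcp_rot: [0.161, 0.963, -0.033, 0.214]
ft_force: [0.7, -0.4, 0.7]
gripper_width: 0.0852
```

```bash
python3 -c "
from h import *
go(pick((.546,-.066),.106,-19,25,.12))"
```

```text
t 1.3 [0.4   0.168 0.373] [-1.03  0.04  0.36  2.03  0.46  0.88  0.31] w 0.0852 F [ 0.7 -0.4  0.7]
[0.3, -0.0, -0.1, -8.15, -17.43, 20.88]
```

drive_tool([
  [0, 0, 0, -8.1, -17.4, 6, 0],
  [0, 0, 0, -8.1, -17.4, 6, 0],
  [0, 0, 0, -8.1, -17.4, 6, 0],
  [0, 0, 0, -8.1, -17.4, 6, 0],
  [0.3, 0, 0, -8.1, -17.4, 20.9, 0],
  [0.3, 0, 0, -8.1, -17.4, 20.9, 0],
  [0.3, 0, 0, -8.1, -17.4, 20.9, 0],
  [0.3, 0, 0, -8.1, -17.4, 20.9, 0],
  [0.3, 0, 0, -8.1, -17.4, 20.9, 0],
])

```text
t: 2.2
ee_pos: [0.4957, -0.0475, 0.2161]
tcp_rot: [0.163, 0.963, -0.037, 0.212]
ft_force: [0.1, -0.1, 0.5]
gripper_width: 0.0851
```

```bash
cat > look.py <<'E'
from h import *; from station import telemetry, eyes
# wrist: find mill of brown colour; estimate head centre in world
def wrist(name=None):
    st=telemetry.read_state(); d=eyes.read_camera("wrist"); Rt=R.from_quat(st["tcp_rot"]).as_matrix()
    z=d["depth"]; v,u=np.indices(z.shape); T=d["tool_from_camera"]
    p=np.stack([(u-d["cx"])/d["fx"]*z,(v-d["cy"])/d["fy"]*z,z],-1)@T[:3,:3].T+T[:3,3]; P=p@Rt.T+st["ee_pos"]
    hsv=cv2.cvtColor(d["pixels"],cv2.COLOR_RGB2HSV); m=(hsv[...,0]>=4)&(hsv[...,0]<=14)&(hsv[...,1]>110)&(hsv[...,2]>40)&(z>0)
    if name: cv2.imwrite(name,cv2.convertScaleAbs(d["pixels"][:,:,::-1],alpha=1.5))
    return d,P,m
def heads(P,m,zh):
    k,l,s,c=cv2.connectedComponentsWithStats(m.astype(np.uint8))
    for i in range(1,k):
        if s[i,4]<300: continue
        q=P[l==i]; t=q[abs(q[:,2]-zh)<.006]
        if len(t)<30: continue
        (x,y),r=cv2.minEnclosingCircle(t[:,:2].astype(np.float32)); print(c[i].round(),s[i,4],"zmax",np.percentile(q[:,2],98).round(3),"circle",round(x,4),round(y,4),"r",round(r,4),"mean",t.mean(0).round(3))
E
python3 - <<'E'
from look import *
d,P,m=wrist("pics/w1.png"); heads(P,m,.118)
go(pick((.546,-.066),.106,-19,25))
E
```

```text
[253. 180.] 3107 zmax 0.121 circle 0.543 -0.0652 r 0.022 mean [ 0.537 -0.063  0.119]
t 2.25 [ 0.496 -0.047  0.218] [-0.41  0.34  0.48  2.23 -0.13  0.2   1.38] w 0.0853 F [ 0.6 -0.2  1. ]
[-0.1, 0.0, -0.1, -0.09, -0.18, 12.1]
```

View pics/w1.png

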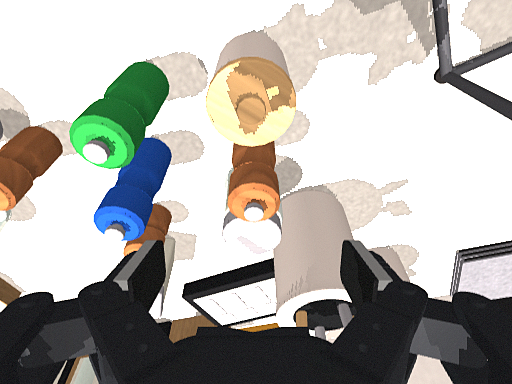

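The wrist view shows the large brown mill at (253,190), midway between the fingers. The ceramic jar is at (250,95) and the glass jar's lid at (250,230). The fitted circle is r=22 mm at (0.543,-0.065). I'll grip it.

drive_tool([
  [0, 0, 0, 0, -0.1, 5, 0],
  [0, 0, 0, 0, -0.1, 9, 0],
  [0, 0, 0, 0.1, -0.1, 12, 0],
  [0, 0, 0, 0.1, -0.1, 12, 0],
  [0, 0, 0, 0.1, -0.1, 12, 1],
  [0, 0, 0, 0.1, -0.1, 12, 1],
  [0, 0, 0, 0.1, -0.1, 12, 1],
  [0, 0, 0, 0.1, -0.1, 12, 1],
  [0, 0, 0, 0.1, -0.1, 12, 1],
], newtons=40)

```text
t: 3.15
ee_pos: [0.5523, -0.0623, 0.1226]
tcp_rot: [0.164, 0.963, -0.036, 0.209]
ft_force: [-0.8, -0.0, 8.1]
gripper_width: 0.0428
```

```bash
python3 - <<'E'
from h import *
go(pick((.544,-.0655),.306,-19,25),tilt(np.array([.50,-.0,.27]),.106,25,0),tilt(np.array([.50,.03,.29]),.106,25,35),lay(.074,.106,25,.05),lay(.074,.106,25,0))
E
```

```text
t 3.15 [ 0.552 -0.062  0.123] [-0.18  0.57  0.27  2.17 -1.36  0.01  2.61] w 0.0428 F [-0.8 -0.   8.1]
[-0.2, -0.6, -0.3, -6.97, -0.59, -17.27]
[26.1, -0.5, 56.7, -4.18, 4.24, -26.24]
[7.9, 30.9, 62.8, -5.96, 1.53, -25.54]
[-8.9, 57.7, 64.9, 2.46, 11.37, -20.32]
[-8.9, 57.7, 64.9, 3.44, 9.5, -15.78]
```

The arm hit joint limits at this outward tilt (j5 at -1.36, j6 at 0.01), so the grip is off-centre. I'll release, back out, and check how far the arm can tilt over the trough before regripping more upright.

drive_tool([
  [0, 0, 0, 0, 0, 0, 0],
  [0, 0, 0, 0, 0, 0, 0],
  [0, 0, 0, 0, 0, 0, 0],
  [0, 0, 0, 0, 0, -4, 0],
  [0, 0, 0, 0, 0, -9, 0],
  [0, 0, 0, 0, 0, -14, 0],
  [0, 0, 0, 0, 0, -18, 0],
  [0, 0, 0, 0, 0, -21, 0],
  [0, 0, 0, 0, 0, -21, 0],
])

```text
t: 4.05
ee_pos: [0.4694, -0.0316, 0.3114]
tcp_rot: [0.161, 0.965, -0.037, 0.204]
ft_force: [-0.1, -0.6, -0.3]
gripper_width: 0.0851
```

```bash
python3 - <<'E'
from look import *
d,P,m=wrist(); heads(P,m,.118)
go(lay(.06,.2,0,.06),pick((.544,-.0655),.30,-19,0),pick((.544,-.0655),.30,-50,10))
E
```

```text
[249. 152.] 1713 zmax 0.121 circle 0.5436 -0.0651 r 0.0219 mean [ 0.538 -0.063  0.119]
t 4.1 [ 0.47  -0.034  0.314] [-1.1   0.29  1.31  2.13 -0.39  0.54  1.68] w 0.0852 F [ 0.4 -3.   0.7]
[-24.1, 79.4, 64.4, -3.78, 3.03, -2.39]
[-0.1, 24.2, -0.2, -6.91, -0.56, 4.28]
[9.0, 13.8, 29.6, -6.86, -0.53, 4.26]
```

drive_tool([
  [0, 24.2, 0, -3, 0, -4, 0],
  [0, 24.2, 0, -3, 0, -4, 0],
  [0, 24.2, 0, -3, 0, -4, 0],
  [-24, 79.4, 64.4, -3.8, 3, -4, 0],
  [-24, 79.4, 64.4, -3.8, 3, -4, 0],
  [-24, 79.4, 64.4, -3.8, 3, -4, 0],
  [-24, 79.4, 64.4, -3.8, 3, -4, 0],
  [-24, 79.4, 64.4, -3.8, 3, -4, 0],
  [-24, 79.4, 64.4, -3.8, 3, -4, 0],
  [-24, 79.4, 64.4, -3.8, 3, -4, 0],
  [-24, 79.4, 64.4, -3.8, 3, -4, 0],
  [-24, 79.4, 64.4, -3.8, 3, -4, 0],
])

```text
t: 5.3
ee_pos: [0.4978, -0.0122, 0.3609]
tcp_rot: [0.518, 0.711, 0.311, -0.36]
ft_force: [-0.3, -0.0, -1.1]
gripper_width: 0.0852
```

```bash
python3 -c "
from h import *
go(lay(.06,.2,0,.06))"
```

```text
t 5.3 [ 0.498 -0.012  0.361] [-0.06  0.66  0.76  1.61 -0.95  1.96  1.18] w 0.0852 F [-0.3 -0.  -1.1]
[-4.5, 8.1, 7.1, -0.98, 0.41, 0.36]
```

drive_tool([
  [-4.5, 8.1, 7.1, -1, 0.4, 0.4, 0],
  [-4.5, 8.1, 7.1, -1, 0.4, 0.4, 0],
  [-4.5, 8.1, 7.1, -1, 0.4, 0.4, 0],
])

```text
t: 5.6
ee_pos: [0.5019, -0.0136, 0.3512]
tcp_rot: [0.551, 0.639, 0.351, -0.406]
ft_force: [-0.0, 0.4, 0.6]
gripper_width: 0.0856
```

```bash
python3 -c "
from h import *
go(lay(.06,.2,0,.06),lay(.074,.106,0,.02),pick((.544,-.0655),.25,-35,8))"
```

```text
t 5.6 [ 0.502 -0.014  0.351] [ 0.05  0.68  0.64  1.66 -1.03  1.97  1.08] w 0.0856 F [-0.   0.4  0.6]
[-0.1, 0.1, 0.1, -0.0, 0.12, 0.03]
[-0.1, 0.1, 0.1, -3.98, 0.13, 10.84]
[23.8, -68.6, -43.7, -11.32, 3.36, -1.01]
```

drive_tool([
  [23.8, -68.6, -43.7, -11.3, 3.4, -6, 0],
  [23.8, -68.6, -43.7, -11.3, 3.4, -6, 0],
  [23.8, -68.6, -43.7, -11.3, 3.4, -6, 0],
  [23.8, -68.6, -43.7, -11.3, 3.4, -6, 0],
  [23.8, -68.6, -43.7, -11.3, 3.4, -6, 0],
  [23.8, -68.6, -43.7, -11.3, 3.4, -6, 0],
  [23.8, -68.6, -43.7, -11.3, 3.4, -1, 0],
  [23.8, -68.6, -43.7, -11.3, 3.4, -1, 0],
  [23.8, -68.6, -43.7, -11.3, 3.4, -1, 0],
  [23.8, -68.6, -43.7, -11.3, 3.4, -1, 0],
  [23.8, -68.6, -43.7, -11.3, 3.4, -1, 0],
  [23.8, -68.6, -43.7, -11.3, 3.4, -1, 0],
])

```text
t: 6.8
ee_pos: [0.5452, -0.0629, 0.2551]
tcp_rot: [0.297, 0.952, -0.021, 0.068]
ft_force: [0.1, -0.1, 0.2]
gripper_width: 0.0854
```

```bash
python3 -c "
from look import *
d,P,m=wrist(); heads(P,m,.118)
go(pick((.544,-.0655),.108,-35,8,.06),pick((.544,-.0655),.108,-35,8))"
```

```text
[251. 156.] 2317 zmax 0.121 circle 0.5439 -0.0652 r 0.0218 mean [ 0.542 -0.064  0.119]
t 6.85 [ 0.545 -0.064  0.255] [-0.53  0.53  0.88  1.83 -0.47  0.87  1.5 ] w 0.0856 F [ 0.7 -0.   0.2]
[0.0, 0.2, 0.2, 2.11, -0.18, 8.26]
[0.0, 0.2, 0.2, 2.13, -0.18, 14.26]
```

drive_tool([
  [0, 0, 0, 2.1, -0.2, 3, 0],
  [0, 0, 0, 2.1, -0.2, 7, 0],
  [0, 0, 0, 2.1, -0.2, 11, 0],
  [0, 0, 0, 2.1, -0.2, 14.2, 0],
  [0, 0, 0, 2.1, -0.2, 14.2, 0],
  [0, 0, 0, 2.1, -0.2, 14.2, 0],
  [0, 0, 0, 2.1, -0.2, 14.2, 1],
  [0, 0, 0, 2.1, -0.2, 14.2, 1],
  [0, 0, 0, 2.1, -0.2, 14.2, 1],
  [0, 0, 0, 2.1, -0.2, 14.2, 1],
  [0, 0, 0, 2.1, -0.2, 14.2, 1],
], newtons=40)

```text
t: 7.95
ee_pos: [0.544, -0.0653, 0.112]
tcp_rot: [0.298, 0.952, -0.021, 0.069]
ft_force: [-1.1, 1.4, 5.4]
gripper_width: 0.0432
```

```bash
python3 -c "
from h import *
go(pick((.544,-.0655),.108,-35,8),pick((.544,-.0655),.30,-35,8),tilt(np.array([.51,-.02,.28]),.108,8,0),tilt(np.array([.495,.06,.29]),.108,8,35),lay(.074,.108,8,.05))"
```

```text
t 7.95 [ 0.544 -0.065  0.112] [-0.38  0.7   0.65  1.99 -0.69  0.54  1.69] w 0.0432 F [-1.1  1.4  5.4]
[0.1, 0.3, 0.2, 0.04, -0.01, 0.1]
[0.1, 0.3, 0.2, -2.72, 0.0, -18.9]
[6.7, 0.3, 46.5, 1.32, 1.84, -28.38]
[-7.7, 33.2, 47.1, 2.9, 2.9, -27.61]
[-20.4, 61.4, 45.1, 9.81, 8.7, -20.16]
```

drive_tool([
  [0, 0, 0, -0.4, 0, -3, 1],
  [0, 0, 0, -1.2, 0, -8, 1],
  [0, 0, 0, -2, 0, -13, 1],
  [0, 0, 0, -2.7, 0, -18, 1],
  [6.7, 0.3, 46.5, 1.3, 1.8, -28.4, 1],
  [6.7, 0.3, 46.5, 1.3, 1.8, -28.4, 1],
  [6.7, 0.3, 46.5, 1.3, 1.8, -28.4, 1],
  [6.7, 0.3, 46.5, 1.3, 1.8, -28.4, 1],
  [6.7, 0.3, 46.5, 1.3, 1.8, -28.4, 1],
  [6.7, 0.3, 46.5, 1.3, 1.8, -28.4, 1],
])

```text
t: 8.95
ee_pos: [0.5093, -0.0191, 0.3894]
tcp_rot: [0.654, 0.753, -0.047, 0.051]
ft_force: [0.2, -0.7, -0.5]
gripper_width: 0.0429
```

```bash
python3 -c "
from h import *
go(tilt(np.array([.50,.05,.29]),.108,8,30),lay(.074,.108,8,.05),lay(.074,.108,8,.0))"
```

```text
t 8.95 [ 0.509 -0.019  0.389] [-0.86  0.5   1.26  1.63 -0.37  1.3   0.58] w 0.0429 F [ 0.2 -0.7 -0.5]
[-0.2, 29.9, -0.2, 1.49, 0.07, 0.1]
[-0.2, 64.9, -0.3, 11.05, -0.52, 7.75]
[-0.2, 64.9, -0.3, 9.58, -0.5, 12.52]
```

drive_tool([
  [0, 8, 0, 0.4, 0, 0, 1],
  [0, 16, 0, 0.8, 0, 0, 1],
  [0, 24, 0, 1.2, 0, 0, 1],
  [0, 30, 0, 1.5, 0, 0, 1],
  [0, 65, 0, 11, -0.5, 7.7, 1],
  [0, 65, 0, 11, -0.5, 7.7, 1],
  [0, 65, 0, 11, -0.5, 7.7, 1],
  [0, 65, 0, 11, -0.5, 7.7, 1],
  [0, 65, 0, 11, -0.5, 7.7, 1],
  [0, 65, 0, 11, -0.5, 7.7, 1],
  [0, 65, 0, 11, -0.5, 7.7, 1],
])

```text
t: 10.05
ee_pos: [0.4907, 0.0766, 0.2994]
tcp_rot: [0.575, 0.665, 0.311, -0.361]
ft_force: [0.2, 0.2, -0.3]
gripper_width: 0.0427
```

```bash
python3 - <<'E'
from h import *; from station import eyes
go(lay(.074,.108,8,.05),lay(.074,.108,8,.01),lay(.074,.108,8,.0))
d=eyes.read_camera("side"); cv2.imwrite("pics/s1.png",cv2.resize(d["pixels"][100:260,100:320,::-1],None,fx=3.4,fy=3.4))
E
```

```text
t 10.05 [0.491 0.077 0.299] [-0.2   0.66  0.74  1.83 -1.08  1.75  1.11] w 0.0427 F [ 0.2  0.2 -0.3]
[-0.1, 0.1, -0.0, -0.08, -0.06, 0.23]
[-0.1, 0.1, -0.0, -4.04, -0.06, 0.79]
[-0.1, 0.1, -0.0, -5.03, -0.06, 0.93]
```

View pics/s1.png

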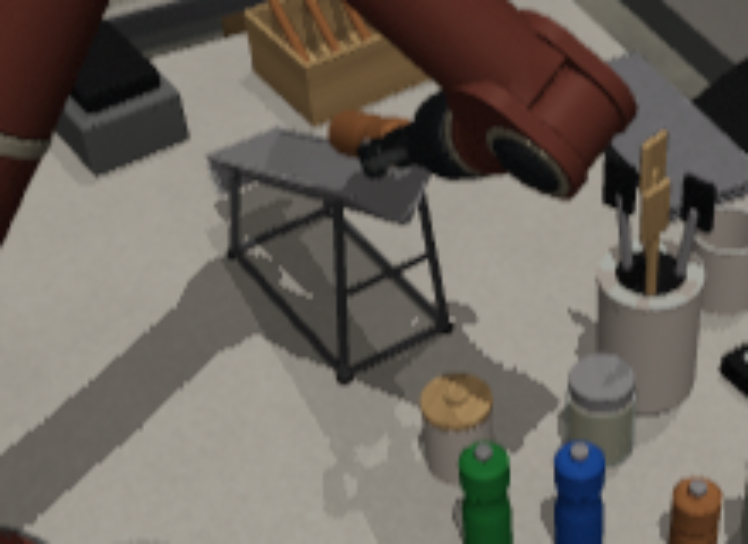

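The side view shows the mill at (360,130), parallel to the trough and foot downhill, with the fingers just beyond the upper end. Lowering.

drive_tool([
  [0, 0, 0, -1.5, 0, 0.4, 1],
  [0, 0, 0, -3, -0.1, 0.6, 1],
  [0, 0, 0, -4, -0.1, 0.8, 1],
  [0, 0, 0, -4.5, -0.1, 0.9, 1],
  [0, 0, 0, -4.8, -0.1, 0.9, 1],
  [0, 0, 0, -4.8, -0.1, 0.9, 1],
])

```text
t: 10.7
ee_pos: [0.4918, 0.058, 0.2535]
tcp_rot: [0.575, 0.664, 0.311, -0.362]
ft_force: [0.4, -0.9, -0.6]
gripper_width: 0.0428
```

```bash
python3 -c "
from h import *
go(lay(.074,.108,8,.0))"
```

```text
t 10.7 [0.492 0.058 0.254] [-0.15  0.74  0.72  1.86 -1.09  1.72  1.21] w 0.0428 F [ 0.4 -0.9 -0.6]
[-0.1, -0.1, -0.1, -0.17, 0.09, -0.03]
```

No contact yet, so I'll lower in 1 mm steps until the force shows.

drive_tool([
  [0, 0, 0, -0.2, 0.05, 0, 1],
  [0, 0, 0, -0.2, 0.05, 0, 1],
])

```text
t: 10.9
ee_pos: [0.4921, 0.0573, 0.2522]
tcp_rot: [0.575, 0.664, 0.312, -0.363]
ft_force: [-1.4, 0.7, 1.6]
gripper_width: 0.0432
```

drive_tool([
  [0, 0, 0, -0.15, 0, 0, 1],
  [0, 0, 0, -0.15, 0, 0, 1],
])

```text
t: 11.1
ee_pos: [0.4919, 0.0567, 0.251]
tcp_rot: [0.575, 0.663, 0.312, -0.363]
ft_force: [-2.6, 0.6, 2.3]
gripper_width: 0.0428
```

drive_tool([
  [0, 0, 0, -0.15, 0, 0, 1],
  [0, 0, 0, -0.15, 0, 0, 1],
])

```text
t: 11.3
ee_pos: [0.4922, 0.0555, 0.2493]
tcp_rot: [0.575, 0.664, 0.311, -0.363]
ft_force: [-3.4, 0.8, 2.9]
gripper_width: 0.0429
```

Contact, with a slight sideways push in -x. I'll shift 2 mm towards -x and release.

drive_tool([
  [0, 0, 0, 0, -0.2, 0, 1],
  [0, 0, 0, 0, -0.2, 0, 1],
])

```text
t: 11.5
ee_pos: [0.4918, 0.0553, 0.2493]
tcp_rot: [0.576, 0.664, 0.313, -0.361]
ft_force: [1.2, 3.4, 3.3]
gripper_width: 0.0433
```

drive_tool([
  [0, 0, 0, 0, 0, 0, 0],
  [0, 0, 0, 0, 0, 0, 0],
  [0, 0, 0, 0, 0, 0, 0],
  [0, 0, 0, 0, 0, 0, 0],
  [0, 0, 0, 0, 0, 0, 0],
  [0, 0, 0, 0, 0, 0, 0],
  [0, 0, 0, 0, 0, 0, 0],
])

```text
t: 12.2
ee_pos: [0.4907, 0.0549, 0.249]
tcp_rot: [0.576, 0.664, 0.311, -0.362]
ft_force: [0.2, -0.3, 0.3]
gripper_width: 0.0854
```

```bash
cat > tr.py <<'E'
from look import *
def trough(name=None):
    for n in("top","side"):
        d=eyes.read_camera(n);P=cloud(d);hsv=cv2.cvtColor(d["pixels"],cv2.COLOR_RGB2HSV)
        m=(hsv[...,0]>=4)&(hsv[...,0]<=14)&(hsv[...,1]>120)&(hsv[...,2]>50)&(d["depth"]>0)
        r=P-TOP; s=-(r@U); lat=r@hv(AZ+90); zz=r@CZ
        m&=(s>-.1)&(s<.39)&(abs(lat)<.06)&(zz>-.02)&(zz<.09)
        # sort of extents along the fold, downhill distance from the top
        if m.sum()>5:
            h,b=np.histogram(s[m],bins=np.arange(-.1,.4,.01)); print(n,m.sum(),"s %.3f..%.3f"%(s[m].min(),s[m].max()),"lat",np.median(lat[m]).round(3),"z",np.percentile(zz[m],[5,50,95]).round(3)); print([(round(x,2),int(k)) for x,k in zip(b,h) if k])
        else: print(n,"none")
        if name and n in name: cv2.imwrite(name,cv2.resize(d["pixels"][60:300,60:380,::-1],None,fx=2.4,fy=2.4,interpolation=cv2.INTER_CUBIC))
E
python3 -c "
from tr import *
trough()
go(pick((.474,-.297),.2,-110,10))"
```

```text
top 657 s 0.052..0.178 lat -0.002 z [0.033 0.049 0.054]
[(np.float64(0.05), 69), (np.float64(0.06), 83), (np.float64(0.07), 54), (np.float64(0.08), 52), (np.float64(0.09), 34), (np.float64(0.1), 40), (np.float64(0.11), 51), (np.float64(0.12), 63), (np.float64(0.13), 49), (np.float64(0.14), 44), (np.float64(0.15), 48), (np.float64(0.16), 38), (np.float64(0.17), 32)]
side 195 s 0.073..0.196 lat -0.011 z [0.019 0.041 0.049]
[(np.float64(0.07), 30), (np.float64(0.08), 52), (np.float64(0.09), 10), (np.float64(0.1), 13), (np.float64(0.11), 4), (np.float64(0.12), 5), (np.float64(0.13), 14), (np.float64(0.14), 20), (np.float64(0.15), 10), (np.float64(0.16), 10), (np.float64(0.17), 10), (np.float64(0.18), 11), (np.float64(0.19), 6)]
t 12.3 [0.491 0.055 0.249] [-0.14  0.75  0.72  1.86 -1.08  1.72  1.22] w 0.085 F [-1.   1.2  0. ]
[-12.1, -65.6, 27.3, -22.68, -6.65, -26.47]
```

It is sliding down straight. Moving to the medium mill.

drive_tool([
  [0, 0, 0, 0, 0, -5, 0],
  [0, 0, 0, 2, 0, -10, 0],
  [-12, -65.6, 27.3, -18, -6.6, -28, 0],
  [-12, -65.6, 27.3, -18, -6.6, -28, 0],
  [-12, -65.6, 27.3, -18, -6.6, -28, 0],
  [-12, -65.6, 27.3, -18, -6.6, -28, 0],
  [-12, -65.6, 27.3, -18, -6.6, -28, 0],
  [-12, -65.6, 27.3, -18, -6.6, -28, 0],
  [-12, -65.6, 27.3, -18, -6.6, -28, 0],
  [-12, -65.6, 27.3, -18, -6.6, -28, 0],
  [-12, -65.6, 27.3, -18, -6.6, -28, 0],
  [-12, -65.6, 27.3, -18, -6.6, -28, 0],
])

```text
t: 13.5
ee_pos: [0.4742, -0.281, 0.2494]
tcp_rot: [0.814, 0.574, -0.072, 0.048]
ft_force: [1.0, 0.6, 0.0]
gripper_width: 0.0853
```

```bash
python3 -c "
from tr import *
d,P,m=wrist(); heads(P,m,.093); trough('pics/top2.png')
go(pick((.474,-.297),.2,-110,10))"
```

```text
[260. 158.] 2000 zmax 0.096 circle 0.4739 -0.2981 r 0.0222 mean [ 0.475 -0.295  0.094]
top 517 s 0.247..0.372 lat -0.002 z [0.037 0.049 0.053]
[(np.float64(0.24), 1), (np.float64(0.25), 94), (np.float64(0.26), 40), (np.float64(0.27), 36), (np.float64(0.28), 35), (np.float64(0.29), 32), (np.float64(0.3), 36), (np.float64(0.31), 50), (np.float64(0.32), 44), (np.float64(0.33), 36), (np.float64(0.34), 41), (np.float64(0.35), 32), (np.float64(0.36), 34), (np.float64(0.37), 6)]
side 152 s 0.242..0.372 lat -0.011 z [0.023 0.041 0.049]
[(np.float64(0.24), 9), (np.float64(0.25), 52), (np.float64(0.26), 10), (np.float64(0.27), 8), (np.float64(0.28), 5), (np.float64(0.29), 8), (np.float64(0.3), 3), (np.float64(0.31), 19), (np.float64(0.32), 7), (np.float64(0.33), 9), (np.float64(0.34), 7), (np.float64(0.35), 7), (np.float64(0.36), 5), (np.float64(0.37), 3)]
t 13.65 [ 0.473 -0.285  0.251] [-0.28  0.78  1.28  1.76 -0.66  1.1   0.82] w 0.0854 F [ 0.2 -0.5 -0.5]
[-0.1, -0.0, 0.0, -0.23, 0.56, 4.89]
```

View pics/top2.png

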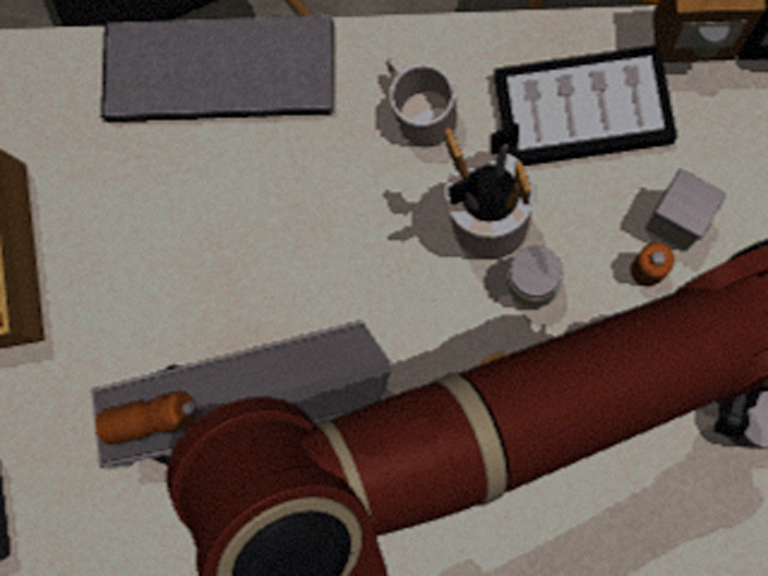

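```bash
python3 -c "
from tr import *
d=eyes.read_camera('top');P=cloud(d)
for x0,y0 in((260,470),(200,430),(330,480),(400,450)):
    u,v=int(x0/2.4+60),int(y0/2.4+60); print(P[v,u].round(3))
q=P[(P[...,1]>.05)&(P[...,1]<.5)&(P[...,0]<.45)&(P[...,2]>.3)]; print(q.min(0),q.max(0))
go(pick((.474,-.298),.080,-110,10,.06),pick((.474,-.298),.080,-110,10))"
```

```text
[0.396 0.091 0.688]
[0.417 0.131 0.66 ]
[0.388 0.054 0.687]
[0.403 0.02  0.663]
[0.17773371 0.05000673 0.48411548] [0.43592116 0.15634929 0.71202602]
t 13.7 [ 0.472 -0.285  0.251] [-0.28  0.78  1.28  1.76 -0.66  1.1   0.82] w 0.0854 F [-0.5  0.2 -0.1]
[-0.1, 0.0, -0.0, 1.81, 0.6, 10.73]
[-0.1, 0.0, -0.0, 1.81, 0.61, 16.73]
```

The large mill lies against the stop (s 0.242 to 0.372) and the elbow is well clear, about 0.6 m up. Descending on the medium mill.

drive_tool([
  [0, 0, 0, 1.8, 0.6, 3, 0],
  [0, 0, 0, 1.8, 0.6, 7, 0],
  [0, 0, 0, 1.8, 0.6, 11, 0],
  [0, 0, 0, 1.8, 0.6, 15, 0],
  [0, 0, 0, 1.8, 0.6, 16.7, 0],
  [0, 0, 0, 1.8, 0.6, 16.7, 0],
  [0, 0, 0, 1.8, 0.6, 16.7, 1],
  [0, 0, 0, 1.8, 0.6, 16.7, 1],
  [0, 0, 0, 1.8, 0.6, 16.7, 1],
  [0, 0, 0, 1.8, 0.6, 16.7, 1],
  [0, 0, 0, 1.8, 0.6, 16.7, 1],
])

```text
t: 14.8
ee_pos: [0.4756, -0.2971, 0.0847]
tcp_rot: [0.816, 0.572, -0.071, 0.051]
ft_force: [0.6, 0.3, 7.1]
gripper_width: 0.0431
```

```bash
python3 -c "
from h import *
g=.081
go(pick((.474,-.298),.081,-110,10),pick((.474,-.298),.26,-110,10),tilt(np.array([.51,-.12,.29]),g,10,0),tilt(np.array([.50,.05,.29]),g,10,30),lay(.056,g,10,.05))"
```

```text
t 14.8 [ 0.476 -0.297  0.085] [-0.15  0.96  1.04  1.9  -0.92  0.8   0.98] w 0.0431 F [0.6 0.3 7.1]
[0.1, 0.1, 0.1, -0.07, -0.13, 0.09]
[0.1, 0.1, 0.1, -3.2, -0.09, -17.54]
[-4.8, 0.1, -27.7, 12.54, -2.77, -31.61]
[2.6, 29.5, -28.4, 24.48, -7.52, -32.63]
[11.4, 63.7, -27.4, 32.25, -11.78, -26.99]
```

drive_tool([
  [0, 0, 0, -0.5, 0, -3, 1],
  [0, 0, 0, -1.4, 0, -8, 1],
  [0, 0, 0, -2.3, 0, -13, 1],
  [0, 0, 0, -3.2, 0, -18, 1],
  [-4.8, 0, -27.7, 12.5, -2.8, -31.6, 1],
  [-4.8, 0, -27.7, 12.5, -2.8, -31.6, 1],
  [-4.8, 0, -27.7, 12.5, -2.8, -31.6, 1],
  [-4.8, 0, -27.7, 12.5, -2.8, -31.6, 1],
  [-4.8, 0, -27.7, 12.5, -2.8, -31.6, 1],
  [-4.8, 0, -27.7, 12.5, -2.8, -31.6, 1],
  [2.6, 29.5, -28.4, 24.5, -7.5, -32.6, 1],
  [2.6, 29.5, -28.4, 24.5, -7.5, -32.6, 1],
])

```text
t: 16.0
ee_pos: [0.5058, -0.0209, 0.3635]
tcp_rot: [0.655, 0.752, 0.041, -0.051]
ft_force: [0.6, 0.2, -2.0]
gripper_width: 0.0428
```

```bash
python3 -c "
from h import *
g=.082
go(tilt(np.array([.50,.05,.29]),g,10,30),lay(.056,g,10,.05),lay(.056,g,10,.003))"
```

```text
t 16.0 [ 0.506 -0.021  0.364] [-0.65  0.5   1.16  1.65 -0.57  1.4   0.75] w 0.0428 F [ 0.6  0.2 -2. ]
[-0.2, 12.5, -0.4, 2.88, 0.42, 0.34]
[-0.0, 47.5, -0.4, 9.74, -0.2, 8.27]
[-0.0, 47.5, -0.4, 7.22, -0.17, 12.23]
```

drive_tool([
  [0, 6, 0, 1.5, 0.2, 0.2, 1],
  [0, 12.5, 0, 2.9, 0.4, 0.3, 1],
  [0, 47.5, -0.4, 9.7, -0.2, 8.3, 1],
  [0, 47.5, -0.4, 9.7, -0.2, 8.3, 1],
  [0, 47.5, -0.4, 9.7, -0.2, 8.3, 1],
  [0, 47.5, -0.4, 9.7, -0.2, 8.3, 1],
  [0, 47.5, -0.4, 9.7, -0.2, 8.3, 1],
  [0, 47.5, -0.4, 8.5, -0.2, 10.3, 1],
  [0, 47.5, -0.4, 7.7, -0.2, 11.5, 1],
  [0, 47.5, -0.4, 7.3, -0.2, 12, 1],
  [0, 47.5, -0.4, 7.3, -0.2, 12, 1],
])

```text
t: 17.1
ee_pos: [0.4921, 0.0658, 0.2536]
tcp_rot: [0.58, 0.673, 0.299, -0.348]
ft_force: [-0.2, 0.1, -0.5]
gripper_width: 0.0431
```

```bash
python3 -c "
from tr import *
g=.082
go(lay(.056,g,10,.0),lay(.056,g,10,-.003)); trough()"
```

```text
t 17.1 [0.492 0.066 0.254] [-0.2   0.73  0.75  1.86 -1.09  1.7   1.2 ] w 0.0431 F [-0.2  0.1 -0.5]
[-0.2, 0.4, 0.1, -0.47, -0.05, 0.15]
[-0.2, 0.4, 0.1, -0.77, -0.05, 0.2]
top 1081 s -0.041..0.372 lat -0.0 z [0.035 0.051 0.058]
[(np.float64(-0.05), 1), (np.float64(-0.04), 100), (np.float64(-0.03), 49), (np.float64(-0.02), 47), (np.float64(-0.01), 42), (np.float64(-0.0), 45), (np.float64(0.01), 68), (np.float64(0.02), 53), (np.float64(0.03), 53), (np.float64(0.04), 51), (np.float64(0.05), 26), (np.float64(0.24), 1), (np.float64(0.25), 123), (np.float64(0.26), 39), (np.float64(0.27), 45), (np.float64(0.28), 26), (np.float64(0.29), 34), (np.float64(0.3), 38), (np.float64(0.31), 50), (np.float64(0.32), 40), (np.float64(0.33), 37), (np.float64(0.34), 42), (np.float64(0.35), 36), (np.float64(0.36), 34), (np.float64(0.37), 1)]
side 272 s -0.098..0.374 lat -0.011 z [0.028 0.046 0.055]
[(np.float64(-0.1), 1), (np.float64(-0.05), 3), (np.float64(-0.04), 16), (np.float64(-0.03), 9), (np.float64(-0.02), 14), (np.float64(-0.01), 4), (np.float64(-0.0), 13), (np.float64(0.01), 20), (np.float64(0.02), 13), (np.float64(0.03), 14), (np.float64(0.04), 8), (np.float64(0.05), 5), (np.float64(0.24), 9), (np.float64(0.25), 51), (np.float64(0.26), 9), (np.float64(0.27), 10), (np.float64(0.28), 6), (np.float64(0.29), 3), (np.float64(0.3), 11), (np.float64(0.31), 13), (np.float64(0.32), 8), (np.float64(0.33), 8), (np.float64(0.34), 8), (np.float64(0.35), 7), (np.float64(0.36), 7), (np.float64(0.37), 2)]
```

Foot at s≈0.056 as planned. Lowering to contact.

drive_tool([
  [0, 0, 0, -0.5, -0.1, 0.1, 1],
  [0, 0, 0, -0.5, -0.1, 0.1, 1],
])

```text
t: 17.4
ee_pos: [0.4912, 0.0641, 0.2493]
tcp_rot: [0.579, 0.673, 0.3, -0.348]
ft_force: [-0.2, 0.7, -1.4]
gripper_width: 0.0432
```

drive_tool([
  [0, 0, 0, -0.2, 0, 0, 1],
  [0, 0, 0, -0.2, 0, 0, 1],
])

```text
t: 17.6
ee_pos: [0.4913, 0.0635, 0.2484]
tcp_rot: [0.579, 0.673, 0.301, -0.349]
ft_force: [-1.1, 1.2, 1.3]
gripper_width: 0.0429
```

drive_tool([
  [0, 0, 0, -0.15, -0.1, 0, 1],
  [0, 0, 0, -0.15, -0.1, 0, 1],
])

```text
t: 17.8
ee_pos: [0.4912, 0.0628, 0.2476]
tcp_rot: [0.578, 0.673, 0.302, -0.349]
ft_force: [1.5, 3.2, 4.3]
gripper_width: 0.0427
```

drive_tool([
  [0, 0, 0, 0, 0, 0, 0],
  [0, 0, 0, 0, 0, 0, 0],
  [0, 0, 0, 0, 0, 0, 0],
  [0, 0, 0, 0, 0, 0, 0],
  [0, 0, 0, 0, 0, 0, 0],
  [0, 0, 0, 0, 0, 0, 0],
  [0, 0, 0, 0, 0, 0, 0],
])

```text
t: 18.5
ee_pos: [0.4907, 0.0618, 0.2464]
tcp_rot: [0.579, 0.673, 0.3, -0.348]
ft_force: [-0.3, 0.3, -0.3]
gripper_width: 0.0853
```

```bash
python3 -c "
from tr import *
trough()
go(pick((.619,-.236),.22,-31,10))"
```

```text
top 1092 s -0.042..0.372 lat -0.001 z [0.032 0.047 0.055]
[(np.float64(-0.05), 1), (np.float64(-0.04), 82), (np.float64(-0.03), 59), (np.float64(-0.02), 54), (np.float64(-0.01), 42), (np.float64(-0.0), 48), (np.float64(0.01), 64), (np.float64(0.02), 55), (np.float64(0.03), 61), (np.float64(0.04), 61), (np.float64(0.05), 15), (np.float64(0.24), 1), (np.float64(0.25), 119), (np.float64(0.26), 49), (np.float64(0.27), 40), (np.float64(0.28), 26), (np.float64(0.29), 35), (np.float64(0.3), 35), (np.float64(0.31), 52), (np.float64(0.32), 43), (np.float64(0.33), 36), (np.float64(0.34), 41), (np.float64(0.35), 38), (np.float64(0.36), 33), (np.float64(0.37), 2)]
side 303 s -0.038..0.373 lat -0.011 z [0.028 0.042 0.051]
[(np.float64(-0.04), 3), (np.float64(-0.03), 10), (np.float64(-0.02), 20), (np.float64(-0.01), 7), (np.float64(-0.0), 22), (np.float64(0.01), 32), (np.float64(0.02), 17), (np.float64(0.03), 22), (np.float64(0.04), 13), (np.float64(0.05), 2), (np.float64(0.11), 1), (np.float64(0.12), 1), (np.float64(0.13), 1), (np.float64(0.24), 12), (np.float64(0.25), 47), (np.float64(0.26), 11), (np.float64(0.27), 10), (np.float64(0.28), 6), (np.float64(0.29), 2), (np.float64(0.3), 9), (np.float64(0.31), 16), (np.float64(0.32), 10), (np.float64(0.33), 5), (np.float64(0.34), 7), (np.float64(0.35), 10), (np.float64(0.36), 5), (np.float64(0.37), 2)]
t 18.6 [0.491 0.062 0.246] [-0.19  0.74  0.75  1.87 -1.09  1.69  1.22] w 0.0857 F [ 0.9  0.1 -0.3]
[20.2, -60.3, -49.1, -20.01, 8.22, -24.22]
```

The medium mill hasn't slid. Its head shoulder (63 mm from the foot) is most likely catching on the trough's end edge. I'll regrip nearer the head's top and feed it in about 16 mm further.

drive_tool([
  [0, 0, 0, 0.1, 0, -1.3, 0],
  [0, 0, 0, 0.1, 0, -1.3, 0],
  [0, 0, 0, 0.1, 0, -1.3, 1],
  [0, 0, 0, 0.1, 0, -1.3, 1],
  [0, 0, 0, 0.1, 0, -1.3, 1],
  [0, 0, 0, 0.1, 0, -1.3, 1],
  [0, 0, 0, 0.1, 0, -1.3, 1],
])

```text
t: 19.3
ee_pos: [0.4923, 0.0519, 0.2548]
tcp_rot: [0.579, 0.673, 0.3, -0.348]
ft_force: [-0.1, -1.2, 1.2]
gripper_width: 0.0423
```

```bash
python3 - <<'E'
from tr import *
trough()
cur=go(lay(.056,.082,10))
# directions in tool frame, 1 cm
Rm=R.from_quat(telemetry.read_state()["tcp_rot"]).as_matrix(); print("up",(Rm.T@CZ).round(2),"downhill",(Rm.T@-U).round(2))
d=eyes.read_camera("side"); cv2.imwrite("pics/s2.png",cv2.resize(d["pixels"][100:220,150:320,::-1],None,fx=4.4,fy=4.4,interpolation=cv2.INTER_CUBIC))
E
```

```text
top 1112 s -0.040..0.371 lat -0.001 z [0.033 0.047 0.055]
[(np.float64(-0.04), 87), (np.float64(-0.03), 52), (np.float64(-0.02), 57), (np.float64(-0.01), 45), (np.float64(-0.0), 51), (np.float64(0.01), 71), (np.float64(0.02), 56), (np.float64(0.03), 60), (np.float64(0.04), 66), (np.float64(0.05), 15), (np.float64(0.24), 1), (np.float64(0.25), 118), (np.float64(0.26), 50), (np.float64(0.27), 39), (np.float64(0.28), 28), (np.float64(0.29), 34), (np.float64(0.3), 39), (np.float64(0.31), 54), (np.float64(0.32), 36), (np.float64(0.33), 43), (np.float64(0.34), 35), (np.float64(0.35), 39), (np.float64(0.36), 34), (np.float64(0.37), 2)]
side 302 s -0.090..0.370 lat -0.01 z [0.025 0.042 0.051]
[(np.float64(-0.09), 3), (np.float64(-0.04), 7), (np.float64(-0.03), 11), (np.float64(-0.02), 13), (np.float64(-0.01), 8), (np.float64(-0.0), 23), (np.float64(0.01), 25), (np.float64(0.02), 23), (np.float64(0.03), 17), (np.float64(0.04), 16), (np.float64(0.05), 2), (np.float64(0.12), 2), (np.float64(0.24), 11), (np.float64(0.25), 50), (np.float64(0.26), 9), (np.float64(0.27), 8), (np.float64(0.28), 8), (np.float64(0.29), 3), (np.float64(0.3), 10), (np.float64(0.31), 14), (np.float64(0.32), 6), (np.float64(0.33), 12), (np.float64(0.34), 3), (np.float64(0.35), 11), (np.float64(0.36), 7)]
t 19.4 [0.492 0.052 0.255] [-0.17  0.73  0.75  1.85 -1.07  1.71  1.21] w 0.0424 F [ 0.3 -0.3  0.5]
[-0.2, 0.3, 0.2, 0.22, 0.14, 1.34]
up [ 0.98  0.   -0.18] downhill [0.18 0.   0.98]
```

View pics/s2.png

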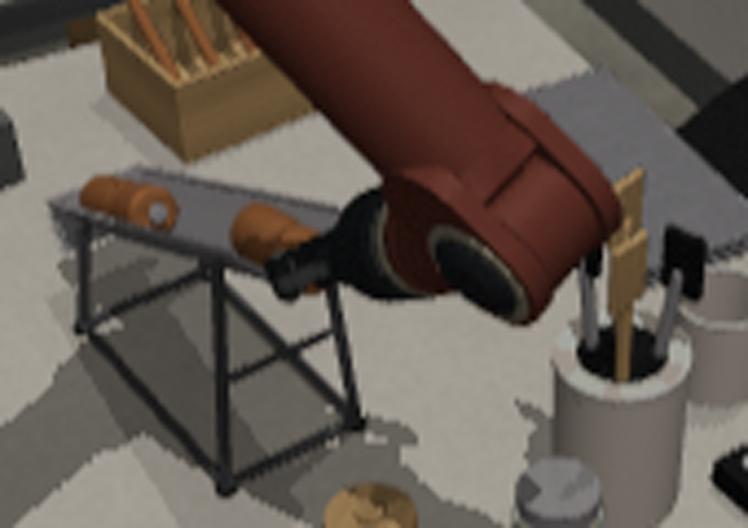

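The side view shows the large mill lying at the stop (125,200) and the medium mill (270,235) regripped. I'll lift it 6 mm and feed it in.

drive_tool([
  [0, 0, 0, 0.6, 0, -0.1, 1],
  [0, 0, 0, 0.6, 0, -0.1, 1],
  [0, 0, 0, 0.9, 0, 0.8, 1],
  [0, 0, 0, 0.9, 0, 1.6, 1],
  [0, 0, 0, 0.6, 0, 1.6, 1],
  [0, 0, 0, 0.4, 0, 1.7, 1],
  [0, 0, 0, 0.4, 0, 1.7, 1],
])

```text
t: 20.15
ee_pos: [0.4898, 0.0724, 0.2524]
tcp_rot: [0.575, 0.672, 0.305, -0.353]
ft_force: [0.7, 5.4, 13.2]
gripper_width: 0.0425
```

drive_tool([
  [0, 0, 0, -0.15, 0, 0, 1],
  [0, 0, 0, -0.15, 0, 0, 1],
])

```text
t: 20.35
ee_pos: [0.4898, 0.072, 0.2522]
tcp_rot: [0.574, 0.672, 0.306, -0.354]
ft_force: [0.3, 6.1, 15.2]
gripper_width: 0.0424
```

```bash
python3 - <<'E'
from tr import *
go(lay(.072,.095,10)); trough()
E
```

```text
t 20.35 [0.49  0.072 0.252] [-0.2   0.73  0.74  1.87 -1.1   1.7   1.21] w 0.0424 F [ 0.3  6.1 15.2]
[-0.3, -0.8, 0.6, -0.68, 0.09, -0.17]
top 1135 s -0.021..0.373 lat -0.002 z [0.035 0.051 0.066]
[(np.float64(-0.03), 7), (np.float64(-0.02), 82), (np.float64(-0.01), 60), (np.float64(-0.0), 56), (np.float64(0.01), 48), (np.float64(0.02), 56), (np.float64(0.03), 77), (np.float64(0.04), 67), (np.float64(0.05), 64), (np.float64(0.06), 63), (np.float64(0.07), 6), (np.float64(0.24), 1), (np.float64(0.25), 121), (np.float64(0.26), 46), (np.float64(0.27), 36), (np.float64(0.28), 35), (np.float64(0.29), 29), (np.float64(0.3), 36), (np.float64(0.31), 52), (np.float64(0.32), 41), (np.float64(0.33), 39), (np.float64(0.34), 39), (np.float64(0.35), 39), (np.float64(0.36), 34), (np.float64(0.37), 1)]
side 314 s -0.068..0.372 lat -0.01 z [0.027 0.047 0.062]
[(np.float64(-0.07), 2), (np.float64(-0.02), 10), (np.float64(-0.01), 12), (np.float64(-0.0), 16), (np.float64(0.01), 9), (np.float64(0.02), 21), (np.float64(0.03), 28), (np.float64(0.04), 26), (np.float64(0.05), 18), (np.float64(0.06), 17), (np.float64(0.07), 2), (np.float64(0.18), 1), (np.float64(0.24), 11), (np.float64(0.25), 49), (np.float64(0.26), 10), (np.float64(0.27), 9), (np.float64(0.28), 6), (np.float64(0.29), 5), (np.float64(0.3), 9), (np.float64(0.31), 15), (np.float64(0.32), 8), (np.float64(0.33), 6), (np.float64(0.34), 10), (np.float64(0.35), 8), (np.float64(0.36), 5), (np.float64(0.37), 1)]
```

Force is 15 N with the head about 7 mm high, so the fingertips are probably on the trough end. I'll raise 2 mm, open part way, then back out.

drive_tool([
  [0, 0, 0, 0.3, 0, -0.1, 1],
  [0, 0, 0, 0.3, 0, -0.1, 0.3],
  [0, 0, 0, 0.3, 0, -0.1, 0.3],
  [0, 0, 0, 0.3, 0, -0.4, 0.3],
  [0, 0, 0, 0.3, 0, -0.8, 0.3],
  [0, 0, 0, 0.3, 0, -1.4, 0],
])

```text
t: 21.05
ee_pos: [0.4913, 0.0571, 0.2573]
tcp_rot: [0.58, 0.673, 0.3, -0.348]
ft_force: [-0.3, 1.0, 0.1]
gripper_width: 0.0726
```

```bash
python3 - <<'E'
from tr import *
trough()
go(pick((.619,-.236),.22,-31,10))
E
```

```text
top 1051 s 0.132..0.372 lat -0.003 z [0.033 0.049 0.054]
[(np.float64(0.13), 6), (np.float64(0.14), 134), (np.float64(0.15), 48), (np.float64(0.16), 47), (np.float64(0.17), 31), (np.float64(0.18), 41), (np.float64(0.19), 56), (np.float64(0.2), 43), (np.float64(0.21), 48), (np.float64(0.22), 41), (np.float64(0.23), 27), (np.float64(0.25), 102), (np.float64(0.26), 45), (np.float64(0.27), 37), (np.float64(0.28), 32), (np.float64(0.29), 33), (np.float64(0.3), 37), (np.float64(0.31), 48), (np.float64(0.32), 45), (np.float64(0.33), 36), (np.float64(0.34), 38), (np.float64(0.35), 42), (np.float64(0.36), 32), (np.float64(0.37), 2)]
side 264 s 0.141..0.371 lat -0.013 z [0.025 0.042 0.049]
[(np.float64(0.14), 48), (np.float64(0.15), 30), (np.float64(0.16), 9), (np.float64(0.17), 10), (np.float64(0.18), 5), (np.float64(0.19), 10), (np.float64(0.2), 16), (np.float64(0.21), 8), (np.float64(0.22), 10), (np.float64(0.23), 10), (np.float64(0.24), 3), (np.float64(0.25), 16), (np.float64(0.26), 8), (np.float64(0.27), 9), (np.float64(0.28), 5), (np.float64(0.29), 3), (np.float64(0.3), 8), (np.float64(0.31), 16), (np.float64(0.32), 8), (np.float64(0.33), 8), (np.float64(0.34), 8), (np.float64(0.35), 8), (np.float64(0.36), 7), (np.float64(0.37), 1)]
t 21.15 [0.492 0.056 0.258] [-0.18  0.72  0.76  1.85 -1.07  1.71  1.2 ] w 0.0851 F [-0.4 -0.7 -0.3]
[20.3, -60.2, -49.2, -20.64, 8.25, -23.05]
```

The medium mill slid down onto the large one. Going for the small mill, by a route that keeps clear of the crock.

```bash
python3 - <<'E'
from h import *
go(pick((.50,-.2),.26,-31,10))
go(pick((.619,-.236),.2,-31,10),cur=pick((.50,-.2),.26,-31,10))
E
```

```text
t 21.15 [0.492 0.056 0.258] [-0.18  0.72  0.76  1.85 -1.07  1.71  1.2 ] w 0.0851 F [-0.4 -0.7 -0.3]
[20.3, -60.2, -49.2, -14.29, -2.99, -21.04]
[0.0, 0.0, 0.0, -10.83, 3.04, 8.0]
```

drive_tool([
  [0, 0, 0, 0, 0, -5, 0],
  [0, 0, 0, 1, 0, -10, 0],
  [20.3, -60.2, -49.2, -14.3, -3, -21, 0],
  [20.3, -60.2, -49.2, -14.3, -3, -21, 0],
  [20.3, -60.2, -49.2, -14.3, -3, -21, 0],
  [20.3, -60.2, -49.2, -14.3, -3, -21, 0],
  [20.3, -60.2, -49.2, -14.3, -3, -21, 0],
  [20.3, -60.2, -49.2, -14.3, -3, -21, 0],
  [20.3, -60.2, -49.2, -14.3, -3, -21, 0],
  [20.3, -60.2, -49.2, -14.3, -3, -21, 0],
  [20.3, -60.2, -49.2, -14.3, -3, -21, 0],
  [20.3, -60.2, -49.2, -14.3, -3, -21, 0],
])

```text
t: 22.35
ee_pos: [0.4985, -0.1961, 0.2619]
tcp_rot: [0.263, 0.961, -0.023, 0.084]
ft_force: [-0.2, 0.7, -0.1]
gripper_width: 0.0854
```

drive_tool([
  [0, 0, 0, -10.8, 3, 8, 0],
  [0, 0, 0, -10.8, 3, 8, 0],
  [0, 0, 0, -10.8, 3, 8, 0],
  [0, 0, 0, -10.8, 3, 8, 0],
])

```text
t: 22.75
ee_pos: [0.6204, -0.2331, 0.1978]
tcp_rot: [0.264, 0.961, -0.023, 0.082]
ft_force: [-0.9, 1.4, 0.3]
gripper_width: 0.0851
```

```bash
python3 - <<'E'
from look import *
d,P,m=wrist("pics/w3.png"); heads(P,m,.073)
go(pick((.619,-.236),.2,-31,10),pick((.619,-.236),.072,-31,10))
E
```

```text
[250. 159.] 2372 zmax 0.076 circle 0.6188 -0.2364 r 0.022 mean [ 0.616 -0.235  0.074]
t 22.8 [ 0.618 -0.234  0.199] [-0.14  0.74  0.8   1.62 -0.66  0.88  1.91] w 0.0856 F [-1.1  0.1 -0.5]
[-0.0, -0.3, 0.2, -0.18, -0.17, -0.34]
[-0.0, -0.3, 0.2, 1.98, -0.15, 12.28]
```

View pics/w3.png

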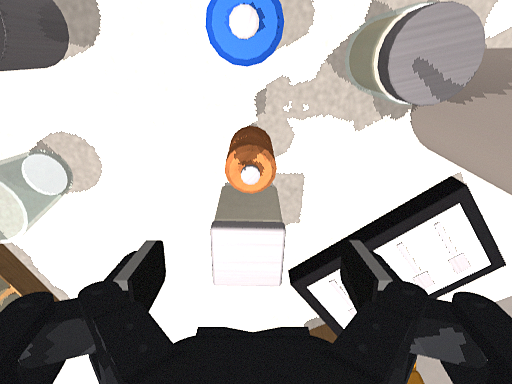

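The small brown mill is centred at (250,165). The square tin's face is just ahead of it at (250,225) and outside the finger sweep. Gripping high on the head.

drive_tool([
  [0, 0, 0, 2, -0.15, 3, 0],
  [0, 0, 0, 2, -0.15, 7, 0],
  [0, 0, 0, 2, -0.15, 10, 0],
  [0, 0, 0, 2, -0.15, 12.2, 0],
  [0, 0, 0, 2, -0.15, 12.2, 0],
  [0, 0, 0, 2, -0.15, 12.2, 1],
  [0, 0, 0, 2, -0.15, 12.2, 1],
  [0, 0, 0, 2, -0.15, 12.2, 1],
  [0, 0, 0, 2, -0.15, 12.2, 1],
  [0, 0, 0, 2, -0.15, 12.2, 1],
])

```text
t: 23.8
ee_pos: [0.6194, -0.2365, 0.0804]
tcp_rot: [0.265, 0.96, -0.023, 0.085]
ft_force: [-0.5, 1.3, 6.6]
gripper_width: 0.0427
```

```bash
python3 -c "
from h import *
g=.072
go(pick((.6188,-.2364),g,-31,10),pick((.6188,-.2364),.23,-31,10),pick((.51,-.2),.35,-31,10),tilt(np.array([.51,-.08,.29]),g,10,0))"
```

```text
t 23.8 [ 0.619 -0.236  0.08 ] [-0.06  0.86  0.66  1.72 -0.81  0.65  2.04] w 0.0427 F [-0.5  1.3  6.6]
[0.1, 0.1, 0.1, 0.2, -0.02, 0.52]
[0.1, 0.1, 0.1, -2.57, -0.01, -15.04]
[0.1, 0.1, 0.1, 6.35, -2.46, -28.82]
[8.9, 0.1, 50.1, 12.18, 7.89, -31.07]
```

drive_tool([
  [0, 0, 0, -0.4, 0, -3, 1],
  [0, 0, 0, -1.3, 0, -8, 1],
  [0, 0, 0, -2.3, 0, -14, 1],
  [0, 0, 0, 6.4, -2.4, -28, 1],
  [0, 0, 0, 6.4, -2.4, -28, 1],
  [0, 0, 0, 6.4, -2.4, -28, 1],
  [0, 0, 0, 6.4, -2.4, -28, 1],
  [8.9, 0, 50, 12.2, 7.9, -31, 1],
  [8.9, 0, 50, 12.2, 7.9, -31, 1],
  [8.9, 0, 50, 12.2, 7.9, -31, 1],
  [8.9, 0, 50, 12.2, 7.9, -31, 1],
  [8.9, 0, 50, 12.2, 7.9, -31, 1],
])

```text
t: 25.0
ee_pos: [0.5097, -0.0766, 0.3621]
tcp_rot: [0.586, 0.806, -0.052, 0.069]
ft_force: [-0.9, -1.2, -1.4]
gripper_width: 0.0423
```

```bash
python3 -c "
from h import *
g=.077
go(tilt(np.array([.50,.04,.29]),g,10,30),lay(.051,g,10,.05),lay(.051,g,10,.006))"
```

```text
t 25.0 [ 0.51  -0.077  0.362] [-0.77  0.52  1.28  1.7  -0.4   1.18  0.88] w 0.0423 F [-0.9 -1.2 -1.4]
[-1.0, 29.8, 9.7, 7.43, 2.0, -1.03]
[-4.1, 64.7, 9.4, 16.96, 3.01, 3.93]
[-4.1, 64.7, 9.4, 15.84, 2.71, 8.18]
```

drive_tool([
  [0, 8, 3, 2, 0.5, -0.3, 1],
  [0, 16, 6, 4, 1, -0.6, 1],
  [-1, 24, 9.7, 6, 1.6, -0.8, 1],
  [-1, 29.8, 9.7, 7.4, 2, -1, 1],
  [-4.1, 64.7, 9.4, 17, 3, 3.9, 1],
  [-4.1, 64.7, 9.4, 17, 3, 3.9, 1],
  [-4.1, 64.7, 9.4, 17, 3, 3.9, 1],
  [-4.1, 64.7, 9.4, 17, 3, 3.9, 1],
  [-4.1, 64.7, 9.4, 17, 3, 3.9, 1],
  [-4.1, 64.7, 9.4, 16.3, 2.8, 6.5, 1],
  [-4.1, 64.7, 9.4, 15.8, 2.7, 8.2, 1],
  [-4.1, 64.7, 9.4, 15.8, 2.7, 8.2, 1],
])

```text
t: 26.2
ee_pos: [0.4914, 0.0631, 0.2533]
tcp_rot: [0.581, 0.672, 0.3, -0.348]
ft_force: [-1.0, 0.1, -1.6]
gripper_width: 0.0425
```

```bash
python3 -c "
from tr import *
go(lay(.051,.077,10,.0)); trough()"
```

```text
t 26.2 [0.491 0.063 0.253] [-0.2   0.73  0.77  1.86 -1.09  1.71  1.2 ] w 0.0425 F [-1.   0.1 -1.6]
[-0.1, 0.3, -0.0, -0.3, 0.06, 0.34]
top 1443 s -0.034..0.372 lat -0.001 z [0.036 0.05  0.056]
[(np.float64(-0.04), 2), (np.float64(-0.03), 93), (np.float64(-0.02), 49), (np.float64(-0.01), 50), (np.float64(-0.0), 42), (np.float64(0.01), 48), (np.float64(0.02), 56), (np.float64(0.03), 53), (np.float64(0.04), 40), (np.float64(0.05), 1), (np.float64(0.14), 69), (np.float64(0.15), 80), (np.float64(0.16), 46), (np.float64(0.17), 48), (np.float64(0.18), 29), (np.float64(0.19), 39), (np.float64(0.2), 52), (np.float64(0.21), 49), (np.float64(0.22), 43), (np.float64(0.23), 44), (np.float64(0.24), 9), (np.float64(0.25), 76), (np.float64(0.26), 45), (np.float64(0.27), 41), (np.float64(0.28), 27), (np.float64(0.29), 29), (np.float64(0.3), 42), (np.float64(0.31), 50), (np.float64(0.32), 38), (np.float64(0.33), 42), (np.float64(0.34), 36), (np.float64(0.35), 37), (np.float64(0.36), 35), (np.float64(0.37), 3)]
side 381 s -0.032..0.372 lat -0.012 z [0.029 0.045 0.053]
[(np.float64(-0.04), 1), (np.float64(-0.03), 28), (np.float64(-0.02), 11), (np.float64(-0.01), 12), (np.float64(-0.0), 9), (np.float64(0.01), 17), (np.float64(0.02), 18), (np.float64(0.03), 10), (np.float64(0.04), 9), (np.float64(0.09), 1), (np.float64(0.14), 50), (np.float64(0.15), 29), (np.float64(0.16), 7), (np.float64(0.17), 10), (np.float64(0.18), 4), (np.float64(0.19), 11), (np.float64(0.2), 16), (np.float64(0.21), 9), (np.float64(0.22), 10), (np.float64(0.23), 9), (np.float64(0.24), 2), (np.float64(0.25), 16), (np.float64(0.26), 11), (np.float64(0.27), 8), (np.float64(0.28), 6), (np.float64(0.29), 3), (np.float64(0.3), 12), (np.float64(0.31), 14), (np.float64(0.32), 6), (np.float64(0.33), 7), (np.float64(0.34), 10), (np.float64(0.35), 8), (np.float64(0.36), 5), (np.float64(0.37), 2)]
```

drive_tool([
  [0, 0, 0, 0.1, 0, 0.6, 1],
  [0, 0, 0, -0.2, 0, 0.7, 1],
  [0, 0, 0, -0.2, 0, 0.7, 1],
])

```text
t: 26.6
ee_pos: [0.4907, 0.0688, 0.249]
tcp_rot: [0.58, 0.672, 0.302, -0.348]
ft_force: [0.5, -0.6, -1.1]
gripper_width: 0.0424
```

drive_tool([
  [0, 0, 0, -0.2, 0, 0, 1],
  [0, 0, 0, -0.2, 0, 0, 1],
])

```text
t: 26.8
ee_pos: [0.4906, 0.0673, 0.2475]
tcp_rot: [0.58, 0.671, 0.302, -0.349]
ft_force: [-1.3, 1.0, -0.4]
gripper_width: 0.0427
```

drive_tool([
  [0, 0, 0, -0.2, 0, 0, 1],
  [0, 0, 0, -0.2, 0, 0, 1],
])

```text
t: 27.0
ee_pos: [0.4905, 0.067, 0.247]
tcp_rot: [0.579, 0.671, 0.303, -0.351]
ft_force: [-2.9, 0.9, 4.8]
gripper_width: 0.0423
```

```bash
python3 -c "
from h import *
go(lay(.055,.077,10,.0))"
```

```text
t 27.0 [0.491 0.067 0.247] [-0.2   0.75  0.76  1.87 -1.1   1.71  1.22] w 0.0423 F [-2.9  0.9  4.8]
[-0.1, -0.2, 0.1, 0.06, 0.09, 0.05]
```

In contact and seated at the nominal height. Releasing.

drive_tool([
  [0, 0, 0, 0.1, 0, 0, 0.3],
  [0, 0, 0, 0.1, 0, 0, 0.3],
  [0, 0, 0, 0.1, 0, 0, 0.3],
  [0, 0, 0, 0.1, 0, -0.4, 0.2],
  [0, 0, 0, 0.1, 0, -0.8, 0.2],
  [0, 0, 0, 0.1, 0, -1.4, 0],
])

```text
t: 27.6
ee_pos: [0.4929, 0.0547, 0.2545]
tcp_rot: [0.58, 0.671, 0.302, -0.348]
ft_force: [-0.0, 0.2, -0.3]
gripper_width: 0.0807
```

```bash
python3 -c "
from tr import *
trough()"
```

```text
top 1430 s 0.054..0.372 lat -0.003 z [0.036 0.049 0.054]
[(np.float64(0.05), 2), (np.float64(0.06), 127), (np.float64(0.07), 53), (np.float64(0.08), 54), (np.float64(0.09), 37), (np.float64(0.1), 54), (np.float64(0.11), 57), (np.float64(0.12), 47), (np.float64(0.13), 38), (np.float64(0.14), 39), (np.float64(0.15), 68), (np.float64(0.16), 47), (np.float64(0.17), 45), (np.float64(0.18), 23), (np.float64(0.19), 45), (np.float64(0.2), 52), (np.float64(0.21), 46), (np.float64(0.22), 42), (np.float64(0.23), 42), (np.float64(0.24), 13), (np.float64(0.25), 70), (np.float64(0.26), 46), (np.float64(0.27), 43), (np.float64(0.28), 30), (np.float64(0.29), 30), (np.float64(0.3), 39), (np.float64(0.31), 47), (np.float64(0.32), 40), (np.float64(0.33), 44), (np.float64(0.34), 41), (np.float64(0.35), 34), (np.float64(0.36), 34), (np.float64(0.37), 1)]
side 374 s 0.057..0.370 lat -0.012 z [0.024 0.043 0.05 ]
[(np.float64(0.05), 9), (np.float64(0.06), 76), (np.float64(0.07), 12), (np.float64(0.08), 14), (np.float64(0.09), 5), (np.float64(0.1), 15), (np.float64(0.11), 13), (np.float64(0.12), 14), (np.float64(0.13), 3), (np.float64(0.14), 12), (np.float64(0.15), 16), (np.float64(0.16), 13), (np.float64(0.17), 7), (np.float64(0.18), 4), (np.float64(0.19), 8), (np.float64(0.2), 16), (np.float64(0.21), 10), (np.float64(0.22), 9), (np.float64(0.23), 12), (np.float64(0.24), 2), (np.float64(0.25), 11), (np.float64(0.26), 14), (np.float64(0.27), 9), (np.float64(0.28), 4), (np.float64(0.29), 4), (np.float64(0.3), 11), (np.float64(0.31), 10), (np.float64(0.32), 10), (np.float64(0.33), 9), (np.float64(0.34), 6), (np.float64(0.35), 9), (np.float64(0.36), 6), (np.float64(0.37), 1)]
```

drive_tool([
  [0, 0, 0, 0, 0, -5, 0],
  [0, 0, 0, 2, 0, -9, 0],
  [0, 0, 0, 3, 0, -12, 0],
  [0, 0, 0, 3, 0, -12, 0],
  [0, 0, 0, 3, 0, -12, 0],
  [0, 0, 0, 3, 0, -12, 0],
])

```text
t: 28.3
ee_pos: [0.5041, -0.0238, 0.3469]
tcp_rot: [0.58, 0.671, 0.302, -0.35]
ft_force: [-0.7, 0.5, -0.3]
gripper_width: 0.0856
```

```bash
python3 - <<'E'
from h import *; from station import eyes
a=eyes.read_camera("top");b=eyes.read_camera("side");P=cloud(a)
m=((P[...,2]>.07)&(P[...,2]<.11)&(a["depth"]>0)&(P[...,0]>.4)&(P[...,0]<.8)&(P[...,1]<.0)&(P[...,1]>-.5)).astype(np.uint8)
k,l,s,c=cv2.connectedComponentsWithStats(m,connectivity=4)
for i in range(1,k):
    if s[i,4]>80: q=P[l==i]; print(((q.min(0)+q.max(0))/2).round(3))
A=cv2.resize(a["pixels"][170:300,80:290,::-1],(600,370));B=cv2.resize(b["pixels"][120:200,140:260,::-1],(390,260))
cv2.imwrite("pics/fin.png",cv2.convertScaleAbs(np.vstack([A,cv2.copyMakeBorder(B[:220],0,0,0,210,0)]),alpha=1.3))
E
```

```text
[ 0.69  -0.274  0.086]
[ 0.529 -0.443  0.08 ]
[ 0.478 -0.037  0.09 ]
[ 0.429 -0.348  0.086]
```

View pics/fin.png

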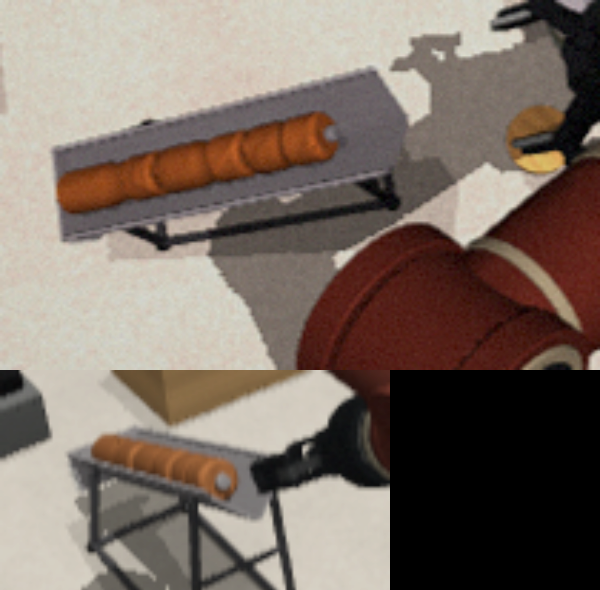

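All three lie in line, knobs uphill. I'll make one quick check of the square tin (0.690 against 0.684 earlier) and hand in.

```bash
python3 - <<'E'
from h import *; from station import eyes,robot
for n in("top","side"):
    a=load(n)["pixels"];b=eyes.read_camera(n)["pixels"]
    for nm,(x0,y0,x1,y1) in (dict(sq=(510,200,572,255),round=(565,340,620,395),tumb=(600,280,665,330)) if n=="top" else dict(sq=(492,355,540,425),round=(392,440,440,510),tumb=(470,465,525,525))).items():
        f=lambda i:np.float32(cv2.cvtColor(i,cv2.COLOR_RGB2GRAY)[int(y0*.64):int(y1*.64),int(x0*.64):int(x1*.64)])
        A,B=f(a),f(b); print(n,nm,"shift px",np.round(cv2.phaseCorrelate(A,B)[0],2),"mean diff",abs(A-B).mean().round(1))
print(robot.sign_off())
E
```

```text
top sq shift px [-0.38 -0.72] mean diff 40.4
top round shift px [-0.02 -0.01] mean diff 29.1
top tumb shift px [ 0.43 -0.52] mean diff 41.5
side sq shift px [-0.02  0.5 ] mean diff 10.3
side round shift px [0.68 1.25] mean diff 17.8
side tumb shift px [-0.03  0.03] mean diff 11.3
the job is handed in; nothing more can be done
None
```

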